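Clamp a drive faceplate in the bonding clamp

ROBOT

A 6-joint arm with a two-finger parallel gripper is mounted at the origin on the work surface. World frame = base frame: x ahead of the robot, y to its left, z up, the work surface at z = 0. Lengths are in mm, angles in rad, forces in N, time in s.
With the tool pointing down it reaches from about 400 to 925 mm from the base axis. Payload 12.5 kg.
Tool frame: the origin (TCP) lies on the front face of the gripper's body, between the roots of the fingers; the fingertips stand 78 mm ahead of it and the grasp point (between the pads) lies 59 mm ahead of it (env.nose_length is the distance from the TCP to the fingertips, in mm); z points along the fingers, y is the line along which they close (so a half turn about z gives the same grasp; the last joint's range is limited). The gripper opens to 95 mm and grips with 3 to 60 N. Pads are 20 mm wide; open, the fingers measure 119 mm over their backs; the gripper's body (75 mm by 180 mm) begins 59 mm behind the grasp point.
Start: joints at [-1.241, 0.491, 1.559, -0, 1.092, -0.106], TCP at [263.857, -566.584, 292.261] pointing down, gripper open.
Joint ranges: [-3.1, 3.1], [-0.84, 2.19], [0.05, 2.79], [-1.13, 4.28], [0.06, 2.93], [-2.69, 2.69]. Speed limits (rad/s): [2.22, 2.22, 2.79, 3.14, 3.14, 3.14].

INTERFACE

Orientations are given as [roll, pitch, yaw] about the fixed x, y, z axes, in that order (R = Rz(yaw) Ry(pitch) Rx(roll)).
In Python, from cell import env gives the robot as it stands.
- The arm moves only by the tool jog_arm, never from a script. Its argument "motion" is a list of rows, each a list of 7 numbers: the turn, a rotation vector about the tool's x, y, z in degrees, then the shift along the tool's x, y, z in mm, then the finger opening in mm, from 0 to 95.1. In form: [[wx, wy, wz, x, y, z, hand], ...]. A call has 1 to 10 rows; each row shifts and turns the commanded pose from where the row before left it, along the tool's axes as they then stand; what a row does not reach is not made up. A row lasts 1/8 s, in which the tool goes at most 62.5 mm and 10.7 degrees, less where a joint would pass 70% of its speed; a pose out of reach is approached as far as the arm can. A call is refused whole if a number of a shift passes 62.5 or a number of a turn 10.7, either way. A call with a gripper value outside its range is refused whole. The fingers move at their own pace and stop on an object; the grip force is fixed at half the most. Time passes only in rows, so rows that do not move let the fingers close. It gives the time, the measured TCP pose, the force, the opening and the grip force at its end, in the units of the state.
- env.state(): the state, without advancing time (a new reading comes with each control period).
- env.read_camera(name): name is "scene" or "top"; returns a dict with "color" (480x640x3 uint8, red, green, blue), "z_map" (480x640 float32, mm along the optical axis (not along the pixel's ray), 0 where there is no reading), "camera_matrix" (3x3 intrinsics, pixels), "k1" (the pictures are not rectified: a ray, as slopes to the right and down, at radius r is drawn at 1 + k1 r^2 times it, then the intrinsics apply), "world_to_cam" (4x4, takes a point from world to camera coordinates). Camera axes: x right, y up, looking along -z (the intrinsics and any distortion apply to the point x, -y, -z); pixel columns grow to the right and rows downward; lengths in mm; the calibration is good to about 2 mm. A picture is of the moment at which its call begins.
- env.job_done(): hands the job in; it is judged then, once.
Trained networks look in the newest picture that a camera, given by its name, has taken for a name from the list of things; names that differ only in an ending like _2 or _b are one class to them, and where a whole thing is asked for, a point or a joint stands for the part that bears it (a point fixed in the world has none). Each returns a list of dicts, best first, with "score" (0 to 1); they miss things now and then, are a little off and sometimes report something else, mostly with a low value. They report only what shows in the picture. A call takes as long as a camera call. They do not tell look-alikes from the thing itself.
- env.recognise(camera, thing): "location" ([column, row] in pixels, amid what is visible of it).
The state is a dict: "t": time; "joints": joint angles; "qvel": joint speeds; "tau": joint torques, N m; "eef_pos": TCP position; "tcp_rot": TCP orientation; "ft_force": force on the tool from outside, world axes, zero at the start; "moment": the same for the moment, N m; "opening": opening from 0.0 (shut) to 1.0 (fully open); "grip_force": force on a finger pad.
Only numpy, scipy, OpenCV 4.12 (cv2) and the standard library are available. Lean on these libraries where they do the work, as an engineer would, in place of code of your own. Each camera call takes 0.05 s, during which the arm holds its last target. There are 200 camera calls.

TASK

Put the chromed drive faceplate into the bonding clamp: lay it flat on the bed and slide it lengthwise between the rails until its end rests against the stop. Then turn the T-handle clockwise until the rising resistance tells you the faceplate is firmly clamped, without overtightening it, and let go. Leave the other things on the table where they are.

Things in the scene. Friction and masses are not known exactly. Their poses are not given: they have to be found in the camera images.
- faceplate: Chromed half-height drive faceplate, a loose bar 148 x 41 x 12 mm (x, y, z), lying flat, about 110 g, with a thin dark slot marking on top. Origin: centre of the underside; x along its length. It may go in either end first.
- clamp: Green cast C-clamp bolted down. Origin: on the table under the vertical screw axis, z up; throat opens to -x. Base plate x -77 to +108, y +-50, 12 mm thick; column x +68 to +102; 34 mm wide arm and 36 mm hub over the screw, top at 103 mm, underside at 73 mm. A sprung round shoe (28 mm) under the screw starts 2 to 7 mm above a faceplate on the bed: the gap differs and is not known.
- bed: Aluminium bed in the clamp, x -78 to +41, y +-42 mm. Origin: its underside on the screw axis; axes as the clamp's. It is shimmed: its top, 14 mm above this origin, is 28 to 31 mm above the table. Two 8 mm high rails, inner faces y = +-23.5 mm, run x -45 to +35 mm; flared lead-ins reach x -62 mm, y +-30 mm; in front is a flat apron.
- bed_home (a point): Where the faceplate's origin lies when it is home: on the bed's top at x = -39 mm, y 0 of the bed, axes as the bed's. The stop's face is 74 mm from here along +x (12 mm high). A faceplate that is home stands out in front of the bed by 35 mm (its outer end is 74 mm from here along -x), where it can be held by its long sides.
- handle_grip (a point): Centre of the T-handle's cross bar, on the vertical screw axis, at first about 145 mm above the table. The bar is steel, 72 mm long with 16 mm balls on its ends and 12 x 12 mm in section; this frame's x axis runs along it, z up. The stem below it is 13 mm thick; at least 25 mm is free under the bar. It sinks 2.5 mm for each radian turned.
- handle (a joint): Turn of the T-handle, rad, clockwise from above (tightening) positive, 0 to 6.5. Runs at about 0.32 N m (a hand at rest feels some 0.07 less); once the shoe meets the faceplate the moment rises about 0.2 N m per rad (80 N of clamping force per rad). Firmly clamped: 0.13 to 0.30 N m above the running moment (50 to 120 N; aim at 0.21). More damages the faceplate. The screw stays where left.
- coaster: Yellow ceramic coaster, 96 mm across, 9 mm thick; leave alone. Origin: centre of the underside.
- shroud: Grey plastic fan shroud, 100 mm square, 26 mm high; leave alone. Origin: centre of the underside.
- mug: White mug, 76 mm across, 90 mm high; leave alone. Origin: centre of the underside.
- screwdriver: Screwdriver lying on the table; leave alone.
Not all that is in view belongs to the job. Several things look just like the faceplate: the one meant starts farthest to the robot's left.

How it is judged (in metres and radians):
On the way, in this order (a step that is already met when the one before it is completed fails the run):
1. the faceplate lies flat on the bed, between the rails, with its end against the stop (within 2.5 mm) (x of faceplate in the frame of bed between -0.0415 and -0.036 m and y of faceplate in the frame of bed between -0.004 and 0.004 m and z of faceplate in the frame of bed below 0.0165 m and angle between the x axis of faceplate and the x axis of bed, either way round below 0.08 rad), for 0.2 s.
2. the screw clamps the faceplate with at least 50 N (contact force between faceplate and clamp above 50 N), for 0.2 s.
At the end, for the whole second after the job is handed in: The faceplate lies flat on the bed between the rails, its end within 2.5 mm of the stop, clamped by the screw's shoe with 50 to 120 N, everything at rest and let go (all of step 1 and contact force between faceplate and clamp between 50 and 120 N and velocity of joint handle between -0.05 and 0.05 rad/s and linear speed of faceplate below 0.01 m/s); the robot touches nothing.
It fails at once if the faceplate is overtightened (more than 120 N from the clamp) (contact force between faceplate and clamp above 120 N).
It fails at once if a bystander (coaster, shroud, mug or screwdriver) is moved by more than 20 mm (distance of any of coaster, shroud, mug, screwdriver from where it was at the start of the episode above 0.02 m).
It also fails if it takes over 72 s, if anything falls off the work surface, if the arm or the gripper's body presses on something with over 40 N, if the wrist force passes 120 N, or if a joint passes its speed limit or range.

## Working session

There is one attempt and no reset: what is moved stays moved. The work goes in short steps, Python scripts to look and compute and a tool call to move; the robot and the scene stay as the last step left them, time stands still between calls to the robot, and variables do not carry over. Pictures are saved under pics/ and viewed, at most 10 in all, crops included, and the job is handed in when it is done.

Besides the shell and the picture viewer there is one more tool, called by a JSON object that holds its "name" and its "arguments", one argument or row to a line. jog_arm: Moves the arm, as the interface text tells. Its arguments: {"type":"object","properties":{"motion":{"type":"array"}},"required":["motion"]}

```bash
mkdir -p pics
cat > h.py <<'E'
import numpy as np, cv2
from cell import env
def cloud(c):
    K=np.array(c["camera_matrix"]);z=c["z_map"];v,u=np.indices(z.shape)
    xd=(u-K[0,2])/K[0,0];yd=(v-K[1,2])/K[1,1];x,y=xd.copy(),yd.copy()
    for _ in range(8):
        s=1+c["k1"]*(x*x+y*y);x=xd/s;y=yd/s
    P=np.stack([x*z,-y*z,-z,np.ones_like(z)],-1)
    W=(P@np.linalg.inv(np.array(c["world_to_cam"])).T)[...,:3]
    W[z==0]=np.nan
    return W
E
python3 - <<'E'
from h import *
for n in("scene","top"):
    c=env.read_camera(n);cv2.imwrite(f"pics/{n}0.png",c["color"][...,::-1]);W=cloud(c);np.save(n+"0.npy",W)
    print(n,np.linalg.inv(c["world_to_cam"])[:3,3].round())
    for t in("faceplate","clamp","bed","handle","coaster","shroud","mug","screwdriver"):
        for d in env.recognise(n,t)[:5]:
            u,v=map(int,d["location"]);print(t,round(d["score"],2),u,v,W[v,u].round())
E
```

```text
scene [1253.  627. 1072.]
faceplate 0.93 240 185 [ 415. -552.   12.]
faceplate 0.74 339 200 [ 241. -261.    9.]
faceplate 0.72 274 216 [ 444. -352.   10.]
faceplate 0.6 302 259 [ 519. -151.   12.]
clamp 0.95 400 336 [548. 222.  22.]
bed 0.68 376 329 [583. 173.  39.]
handle 0.6 394 295 [546. 187. 146.]
coaster 0.61 255 338 [796. -36.  15.]
shroud 0.72 213 243 [ 659. -381.   21.]
mug 0.81 418 416 [683. 377.   9.]
mug 0.16 213 240 [ 650. -393.   19.]
screwdriver 0.61 488 322 [360. 354.  23.]
top [ 404.  -68. 1611.]
faceplate 0.71 476 268 [ 436. -547.   14.]
faceplate 0.66 385 311 [ 302. -267.   16.]
faceplate 0.63 415 266 [ 440. -358.   23.]
faceplate 0.61 349 245 [ 504. -156.   13.]
clamp 0.79 219 225 [551. 221. 144.]
bed 0.68 249 231 [544. 151.  32.]
handle 0.67 235 228 [542. 175. 148.]
coaster 0.92 312 157 [778. -40.  18.]
shroud 0.61 426 195 [ 659. -393.   27.]
mug 0.77 173 177 [714. 393.   5.]
screwdriver 0.84 179 292 [357. 362.  23.]
```

View pics/top0.png

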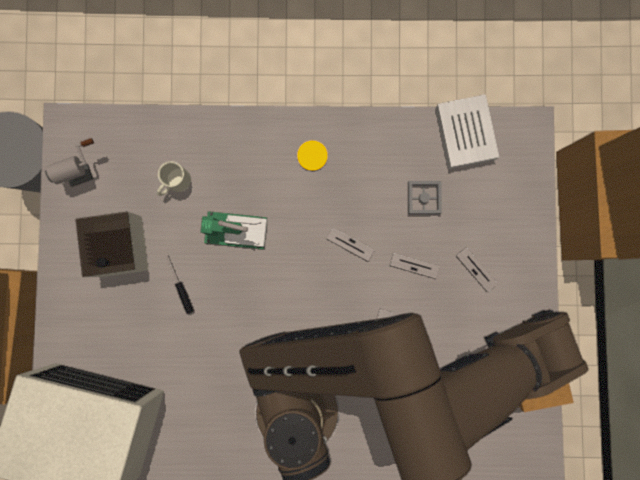

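View pics/scene0.png

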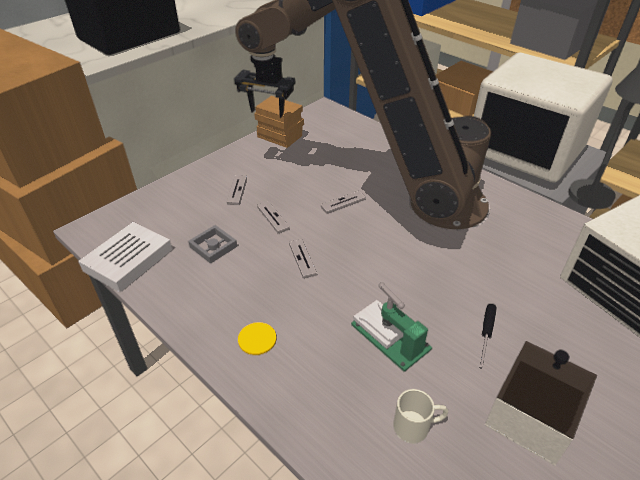

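```bash
cat >> h.py <<'E'
def ortho(c,x0,x1,y0,y1,z,s=4):
    # rows: x decreasing downward; cols: y decreasing rightwards (as top camera); s px per mm
    X,Y=np.meshgrid(np.arange(x1,x0,-1/s),np.arange(y1,y0,-1/s),indexing='ij')
    P=np.stack([X,Y,np.full_like(X,z),np.ones_like(X)],-1)@np.array(c["world_to_cam"]).T
    x=P[...,0]/-P[...,2];y=-P[...,1]/-P[...,2];f=1+c["k1"]*(x*x+y*y);K=np.array(c["camera_matrix"])
    return cv2.remap(c["color"],(K[0,0]*x*f+K[0,2]).astype(np.float32),(K[1,1]*y*f+K[1,2]).astype(np.float32),cv2.INTER_CUBIC)[...,::-1]
E
python3 - <<'E'
from h import *
o=[]
for n in("top","scene"):
    c=env.read_camera(n)
    a=ortho(c,410,600,-250,-60,12,2);b=ortho(c,455,645,60,270,30,2)
    for im in(a,b):
        for k in range(0,im.shape[0],40): im[k,:]=im[k,:]//2
        for k in range(0,im.shape[1],40): im[:,k]=im[:,k]//2
    o.append(np.hstack([a[:300],b[:300]] if 0 else [a,b]))
im=np.vstack(o);im=cv2.resize(im,(int(im.shape[1]*.78),int(im.shape[0]*.78)));cv2.imwrite("pics/ortho.png",im);print(im.shape)
for n in("top","scene"):
    W=np.load(n+"0.npy")
    for nm,(xc,yc,r,zl,zh) in dict(plate=(504,-156,95,7,25),bed=(546,140,75,24,36),handle=(545,180,60,125,170)).items():
        m=(abs(W[...,0]-xc)<r)&(abs(W[...,1]-yc)<r)&(W[...,2]>zl)&(W[...,2]<zh)
        p=W[m];
        if len(p)<5: print(n,nm,len(p));continue
        q=p[:,:2].astype(np.float32);print(n,nm,len(p),cv2.minAreaRect(q),q.mean(0),np.median(p[:,2]))
        _,V=np.linalg.eigh(np.cov(q.T));print(np.degrees(np.arctan2(V[1,1],V[0,1])))
E
```

```text
(592, 624, 3)
top plate 772 ((504.9804992675781, -156.55697631835938), (186.6024627685547, 186.35543823242188), 0.3358016908168793) [ 505.38092 -158.22992] 12.377960116836675
61.40616114081578
top bed 627 ((546.3348388671875, 161.18304443359375), (114.84048461914062, 84.23487854003906), 84.2165298461914) [544.6238  150.02986] 30.51960544157805
84.25375960711678
top handle 135 ((547.8411865234375, 181.62899780273438), (84.54312133789062, 13.017792701721191), 76.3031234741211) [547.7257  181.05475] 151.22895553961916
76.21398109424567
scene plate 494 ((511.63861083984375, -157.04180908203125), (153.260498046875, 42.21548080444336), 61.69357681274414) [ 513.419   -155.20279] 11.40041352111507
61.65448351364733
scene bed 776 ((549.9443969726562, 160.76513671875), (116.90145874023438, 87.04386901855469), 83.00529479980469) [559.50323 152.68433] 29.05518201455891
67.27929887599515
scene handle 225 ((551.2698364257812, 181.7019805908203), (84.38800811767578, 16.427425384521484), 73.75923156738281) [552.74994 183.11717] 148.22799801401254
76.21590202399067
```

View pics/ortho.png

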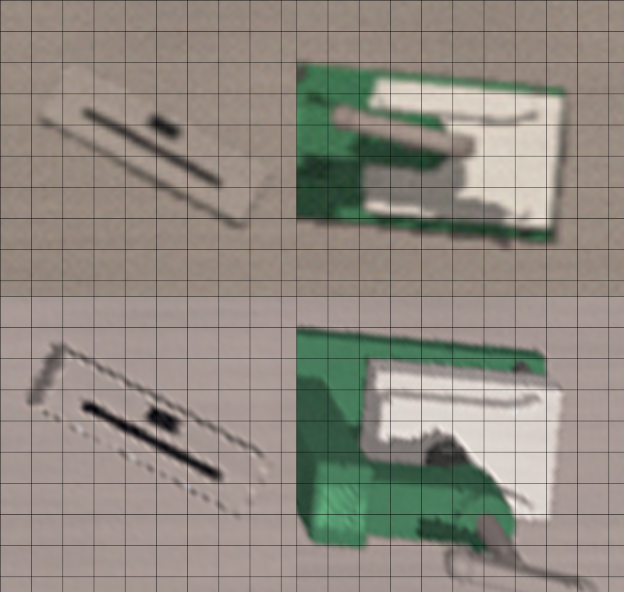

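Look-alikes in the top view: (476,268), (415,266), (385,311) and (349,245). The one farthest left is (349,245), at y ≈ -157. In the ortho crop it is a plate with a slot and a square mark, yaw about 61.5°. The clamp is centred near top (235,228), its bed pointing along yaw ≈ 84°.

```bash
cat >> h.py <<'E'
def rel(pos,yaw_deg):
    from scipy.spatial.transform import Rotation as Ro
    s=env.state();R=Ro.from_euler('xyz',s["tcp_rot"])
    T=Ro.from_euler('xyz',[np.pi,0,np.radians(yaw_deg)])
    print("t",s["t"],"pos",np.round(s["eef_pos"],1),"rot",np.degrees(s["tcp_rot"]).round(2),"F",np.round(s["ft_force"],1),"M",np.round(s["moment"],3),"op",round(s["opening"]*95.1,1))
    print("shift",R.inv().apply(np.array(pos)-s["eef_pos"]).round(1),"turn",np.degrees((R.inv()*T).as_rotvec()).round(1))
E
python3 -c "
from h import *
for y in (61.5,-118.5): rel([482,-207,140],y)"
```

```text
t 1.0 pos [ 263.8 -566.6  292.3] rot [180.    -0.    24.97] F [-0.3 -0.7 -0.1] M [-0.012 -0.029  0.004] op 94.9
shift [ 349.6 -233.9  152.2] turn [  0.    0.  -36.5]
t 1.0 pos [ 263.8 -566.6  292.3] rot [180.    -0.    24.97] F [-0.3 -0.7 -0.1] M [-0.012 -0.029  0.004] op 94.9
shift [ 349.6 -233.9  152.2] turn [  0.   -0.  143.5]
```

{"name": "jog_arm", "arguments": {
  "motion": [
    [0,0,-9.1,0,0,25,95],
    [0,0,-9.1,0,0,25,95],
    [0,0,-9.1,0,0,25,95],
    [0,0,-9.2,0,0,25,95],
    [0,0,0,55,3.4,0,75],
    [0,0,0,55,3.4,0,75],
    [0,0,0,55,3.4,0,75],
    [0,0,0,55,3.4,0,75],
    [0,0,0,55,3.4,0,75],
    [0,0,0,55,3.4,0,75]
  ]
}}

```text
t: 2.25
eef_pos: [440.2, -284.9, 192.4]
tcp_rot: [3.141, 0.0, 1.073]
ft_force: [0.7, -0.0, 1.0]
opening: 0.79
grip_force: 0.0
```

```bash
python3 -c "
from h import *
rel([482,-207,80],61.5)
c=env.read_camera('top');print(env.recognise('top','faceplate'))"
```

```text
t 2.25 pos [ 440.2 -284.9  192.4] rot [1.7996e+02 1.0000e-02 6.1460e+01] F [ 0.7 -0.   1. ] M [-0.048 -0.025 -0.008] op 75.1
shift [ 88.4  -0.6 112.4] turn [ 0.  0. -0.]
[{'location': [349.1, 244.5], 'score': 0.59}, {'location': [478.0, 269.6], 'score': 0.58}]
```

{"name": "jog_arm", "arguments": {
  "motion": [
    [0,0,0,44,0,20,75],
    [0,0,0,44.4,-0.6,25,75],
    [0,0,0,0,0,25,75],
    [0,0,0,0,0,25,75],
    [0,0,0,0,0,17,75],
    [0,0,0,0,0,0,30],
    [0,0,0,0,0,0,30],
    [0,0,0,0,0,0,30],
    [0,0,0,0,0,0,30],
    [0,0,0,0,0,0,30]
  ]
}}

```text
t: 3.6
eef_pos: [481.3, -208.6, 80.7]
tcp_rot: [3.141, 0.0, 1.073]
ft_force: [-0.6, -0.6, 6.2]
opening: 0.426
grip_force: 29.9
```

Run:
```python
from h import *
rel([482,-207,110],61.5)
c=env.read_camera('scene');cv2.imwrite('pics/g1.png',cv2.resize(c['color'][180:310,220:390,::-1],None,fx=4,fy=4))
```

```text
t 3.6 pos [ 481.3 -208.6   80.7] rot [1.7994e+02 1.0000e-02 6.1480e+01] F [-0.6 -0.6  6.2] M [-0.171  0.012  0.054] op 40.5
shift [  1.8  -0.1 -29.3] turn [ 0.1  0.  -0. ]
```

View pics/g1.png

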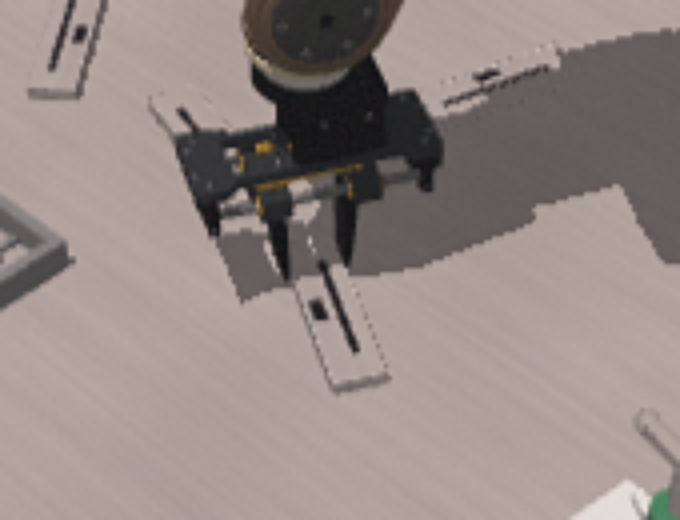

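The right plate is held by its outer end: the fingers sit at crop (315,250), square across it, and the opening reads 40.5 mm. I'll lift it and move to just in front of the bed.

{"name": "jog_arm", "arguments": {
  "motion": [
    [0,0,0,0,0,-15,30],
    [0,0,0,0,0,-25,30],
    [0,0,-7.6,0,0,-20,30],
    [0,0,-7.6,0,0,0,30],
    [0,0,-7.6,0,0,0,30],
    [0,0,0,40,6,0,30],
    [0,0,0,50,8,0,30],
    [0,0,0,50,8,0,30],
    [0,0,0,40,7,0,30],
    [0,0,0,0,0,0,30]
  ]
}}

```text
t: 4.9
eef_pos: [528.2, -29.9, 140.9]
tcp_rot: [3.141, -0.0, 1.474]
ft_force: [0.6, 0.5, -1.1]
opening: 0.427
grip_force: 29.9
```

Run:
```python
from h import *
rel([529.9,-15.2,126],84.3)
W0={n:np.load(n+"0.npy") for n in("top","scene")}
o=[]
for n in("top","scene"):
    c=env.read_camera(n);W=cloud(c);z=c["z_map"]
    m=(W[...,0]>490)&(W[...,0]<600)&(W[...,1]>-5)&(W[...,1]<150)&(W[...,2]>48)&(W[...,2]<90)
    p=W[m];print(n,len(p),cv2.minAreaRect(p[:,:2].astype(np.float32)),np.median(p[:,2]))
    i=ortho(c,470,620,-60,200,72,3);j=ortho(c,470,620,-60,200,30,3);o+=[np.hstack([i[:,:780],j])]
    for k in(i,j): pass
im=np.vstack(o);im=cv2.resize(im,(800,int(im.shape[0]*800/im.shape[1])));
for k in range(0,800,62): im[:,int(k)]//=1
cv2.imwrite("pics/pre.png",im);print(im.shape)
```

```text
t 4.9 pos [528.2 -29.9 140.9] rot [179.98  -0.    84.47] F [ 0.6  0.5 -1.1] M [-0.114 -0.147  0.007] op 40.6
shift [14.8  0.3 14.9] turn [ 0.  -0.   0.2]
top 140 ((542.4806518554688, 98.22710418701172), (52.8900260925293, 43.92049026489258), 75.94832611083984) 72.34869027995876
scene 577 ((537.2490844726562, 47.38588333129883), (108.77336120605469, 45.34595489501953), 83.00382995605469) 70.22104519712309
(461, 800, 3)
```

View pics/pre.png

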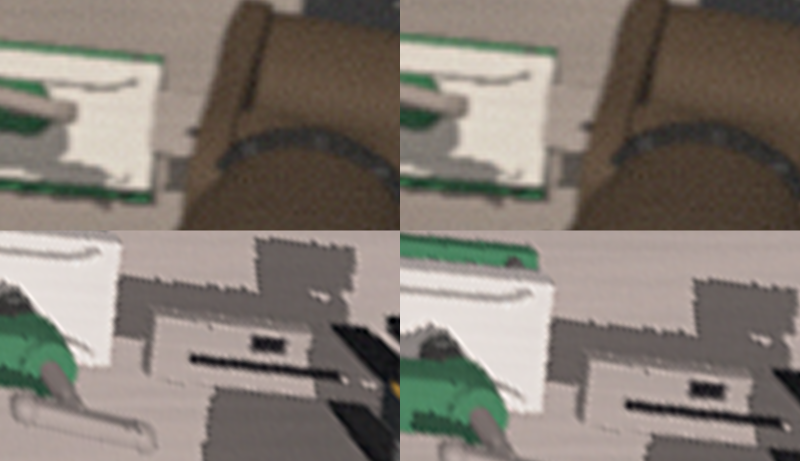

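Bottom-left panel: the plate's front end is at about (153,340), just short of the bed edge at (118,300), and its axis is in line with the bed to about 1 mm. I'll come forward and lower it onto the apron.

{"name": "jog_arm", "arguments": {
  "motion": [
    [0,0,0.2,7,1,10,30],
    [0,0,0,7.5,0,10,30],
    [0,0,0,0,0,6,30],
    [0,0,0,0,0,2,30],
    [0,0,0,0,0,0,30]
  ]
}}

```text
t: 5.62
eef_pos: [530.4, -18.1, 112.1]
tcp_rot: [-3.141, 0.0, 1.467]
ft_force: [0.9, -0.6, -1.8]
opening: 0.426
grip_force: 29.9
```

{"name": "jog_arm", "arguments": {
  "motion": [
    [0,0,0,0,0,1,30],
    [0,0,0,0,0,0,30]
  ]
}}

```text
t: 5.88
eef_pos: [530.4, -18.0, 111.4]
tcp_rot: [3.141, 0.0, 1.467]
ft_force: [0.4, 0.5, -1.1]
opening: 0.43
grip_force: 29.9
```

{"name": "jog_arm", "arguments": {
  "motion": [
    [0,0,0,0,0,1,30],
    [0,0,0,0,0,0,30]
  ]
}}

```text
t: 6.12
eef_pos: [530.5, -18.0, 110.2]
tcp_rot: [3.141, 0.0, 1.467]
ft_force: [-0.1, -0.3, -0.6]
opening: 0.431
grip_force: 29.9
```

{"name": "jog_arm", "arguments": {
  "motion": [
    [0,0,0,4,0,1,30],
    [0,0,0,0,0,0,30]
  ]
}}

```text
t: 6.38
eef_pos: [530.9, -13.6, 109.2]
tcp_rot: [3.141, 0.0, 1.468]
ft_force: [0.3, -0.3, -0.6]
opening: 0.427
grip_force: 29.9
```

{"name": "jog_arm", "arguments": {
  "motion": [
    [0,0,0,0,0,1,30],
    [0,0,0,0,0,0,30]
  ]
}}

```text
t: 6.62
eef_pos: [530.8, -13.9, 108.2]
tcp_rot: [3.142, 0.0, 1.467]
ft_force: [0.5, 1.7, 0.2]
opening: 0.427
grip_force: 29.9
```

Run:
```python
from h import *
rel([530,-15,110],84.3)
o=[]
c=env.read_camera("scene");W=cloud(c)
m=(W[...,0]>515)&(W[...,0]<560)&(W[...,1]>20)&(W[...,1]<90)&(W[...,2]>30)&(W[...,2]<60)
p=W[m];A=np.c_[p[:,1]-55,np.ones(len(p))];print(len(p),np.linalg.lstsq(A,p[:,2],rcond=None)[0])
m=(W[...,0]>515)&(W[...,0]<560)&(W[...,1]>116)&(W[...,1]<150)&(W[...,2]>20)&(W[...,2]<60);print(np.median(W[m][:,2]))
cv2.imwrite('pics/low.png',cv2.resize(c['color'][250:350,280:420,::-1],None,fx=5,fy=5,interpolation=cv2.INTER_CUBIC))
```

```text
t 6.625 pos [530.8 -13.9 108.2] rot [180.     0.    84.07] F [0.5 1.7 0.2] M [ 0.273 -0.131 -0.021] op 40.6
shift [-1.2 -0.7 -1.8] turn [ 0.   0.  -0.2]
330 [3.07130121e-02 3.91768118e+01]
29.15921569001864
```

View pics/low.png

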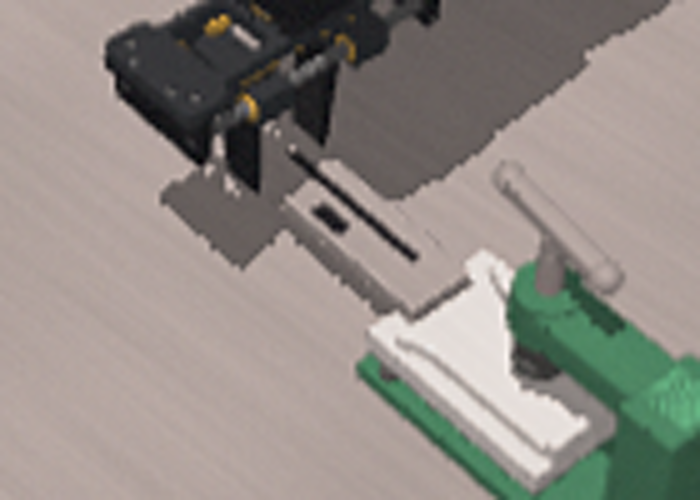

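The plate sits on the apron in line with the rails: front edge at crop (440,290) between the lead-in tips at (385,330) and (490,265), and the moment shows contact. I'll slide it in.

{"name": "jog_arm", "arguments": {
  "motion": [
    [0,0,0,0,0,-0.7,30],
    [0,0,0,6,0,0,30],
    [0,0,0,8,0,0,30],
    [0,0,0,8,0,0,30],
    [0,0,0,8,0,0,30],
    [0,0,0,0,0,0,30]
  ]
}}

```text
t: 7.42
eef_pos: [534.0, 16.7, 108.9]
tcp_rot: [3.141, -0.0, 1.468]
ft_force: [0.2, 0.5, 0.7]
opening: 0.427
grip_force: 29.9
```

```bash
python3 -c "
from h import *
rel([540.3,85,109],84.3)"
```

```text
t 7.425 pos [534.   16.7 108.9] rot [179.99  -0.    84.12] F [0.2 0.5 0.7] M [ 0.293 -0.166  0.001] op 40.6
shift [68.6 -0.7 -0.1] turn [ 0.  -0.  -0.2]
```

{"name": "jog_arm", "arguments": {
  "motion": [
    [0,0,0,8,0,0,30],
    [0,0,0,8,0,0,30],
    [0,0,0,8,0,0,30],
    [0,0,0,8,0,0,30],
    [0,0,0,0,0,0,30]
  ]
}}

```text
t: 8.05
eef_pos: [537.4, 48.5, 109.1]
tcp_rot: [3.141, -0.0, 1.468]
ft_force: [-0.1, 2.1, 3.3]
opening: 0.427
grip_force: 29.9
```

```bash
python3 -c "
from h import *
rel([540.3,85,109],84.3)"
```

```text
t 8.05 pos [537.4  48.5 109.1] rot [ 1.7997e+02 -1.0000e-02  8.4100e+01] F [-0.1  2.1  3.3] M [ 0.485 -0.259 -0.075] op 40.6
shift [36.6 -0.9  0.1] turn [ 0.  -0.  -0.2]
```

{"name": "jog_arm", "arguments": {
  "motion": [
    [0,0,0,0,0,-0.5,30],
    [0,0,0,8,0,0,30],
    [0,0,0,8,0,0,30],
    [0,0,0,8,0,0,30],
    [0,0,0,4,0,0,30],
    [0,0,0,0,0,0,30]
  ]
}}

```text
t: 8.8
eef_pos: [540.3, 76.3, 109.7]
tcp_rot: [3.141, -0.0, 1.468]
ft_force: [-0.3, 1.5, 5.9]
opening: 0.427
grip_force: 29.9
```

{"name": "jog_arm", "arguments": {
  "motion": [
    [0,0,0,2,0,0,30],
    [0,0,0,2,0,0,30]
  ]
}}

```text
t: 9.05
eef_pos: [540.7, 79.8, 109.8]
tcp_rot: [3.141, 0.0, 1.468]
ft_force: [-0.9, -4.5, 7.5]
opening: 0.43
grip_force: 29.9
```

{"name": "jog_arm", "arguments": {
  "motion": [
    [0,0,0,2,0,0,30],
    [0,0,0,2,0,0,30]
  ]
}}

```text
t: 9.3
eef_pos: [541.2, 83.7, 109.8]
tcp_rot: [3.141, 0.0, 1.468]
ft_force: [-0.2, -5.1, 8.6]
opening: 0.426
grip_force: 29.9
```

{"name": "jog_arm", "arguments": {
  "motion": [
    [0,0,0,0,0,-0.6,30],
    [0,0,0,1.5,0,0,30],
    [0,0,0,0,0,0,30]
  ]
}}

```text
t: 9.68
eef_pos: [541.1, 85.0, 110.0]
tcp_rot: [-3.142, 0.001, 1.468]
ft_force: [0.4, -5.2, 4.7]
opening: 0.431
grip_force: 29.9
```

{"name": "jog_arm", "arguments": {
  "motion": [
    [0,0,0,1.5,0,0,30],
    [0,0,0,0,0,0,30]
  ]
}}

```text
t: 9.93
eef_pos: [541.2, 85.3, 110.0]
tcp_rot: [-3.141, 0.002, 1.468]
ft_force: [-0.8, -17.1, 5.8]
opening: 0.429
grip_force: 29.9
```

The force rose to 17 N at the expected place, so the plate is against the stop. I'll release and check.

{"name": "jog_arm", "arguments": {
  "motion": [
    [0,0,0,0,0,0,60],
    [0,0,0,0,0,0,60],
    [0,0,0,0,0,0,60],
    [0,0,0,-20,0,-10,60],
    [0,0,0,-40,0,-40,60],
    [0,0,0,-40,0,-50,60],
    [0,0,0,0,0,0,60]
  ]
}}

```text
t: 10.8
eef_pos: [531.5, -15.0, 212.5]
tcp_rot: [3.135, 0.001, 1.464]
ft_force: [-0.2, -0.0, -0.0]
opening: 0.627
grip_force: 0.0
```

Run:
```python
from h import *
c=env.read_camera("scene");cv2.imwrite('pics/home.png',cv2.resize(c['color'][250:370,310:450,::-1],None,fx=5,fy=5,interpolation=cv2.INTER_CUBIC))
for n in("top","scene"):
    if n=="top": c=env.read_camera(n)
    W=cloud(c)
    m=(abs(W[...,0]-548)<50)&(W[...,1]>50)&(W[...,1]<165)&(W[...,2]>37)&(W[...,2]<50)
    p=W[m];q=p[:,:2].astype(np.float32);print(n,len(p),cv2.minAreaRect(q),q[:,1].min(),np.median(p[:,2]))
    m=(abs(W[...,0]-548)<60)&(abs(W[...,1]-181)<60)&(W[...,2]>125)&(W[...,2]<170)
    p=W[m];print(cv2.minAreaRect(p[:,:2].astype(np.float32)),np.median(p[:,2]))
rel([550,181,230],256.2)
```

```text
top 290 ((543.5872192382812, 136.44403076171875), (63.74504089355469, 73.68501281738281), 79.6460952758789) 101.35284 42.295387706209794
((547.8487548828125, 180.9349365234375), (85.84622955322266, 13.482701301574707), 76.34661102294922) 151.3461717077222
scene 290 ((543.5872192382812, 136.44403076171875), (63.74504089355469, 73.68501281738281), 79.6460952758789) 101.35284 42.295387706209794
((547.8487548828125, 180.9349365234375), (85.84622955322266, 13.482701301574707), 76.34661102294922) 151.3461717077222
t 10.9 pos [530.7 -12.9 209.4] rot [179.94   0.    83.99] F [ 0.3 -0.4 -1. ] M [-0.054 -0.038 -0.043] op 60.0
shift [194.8  -1.1 -20.6] turn [ 0.000e+00  1.000e-01 -1.722e+02]
```

View pics/home.png

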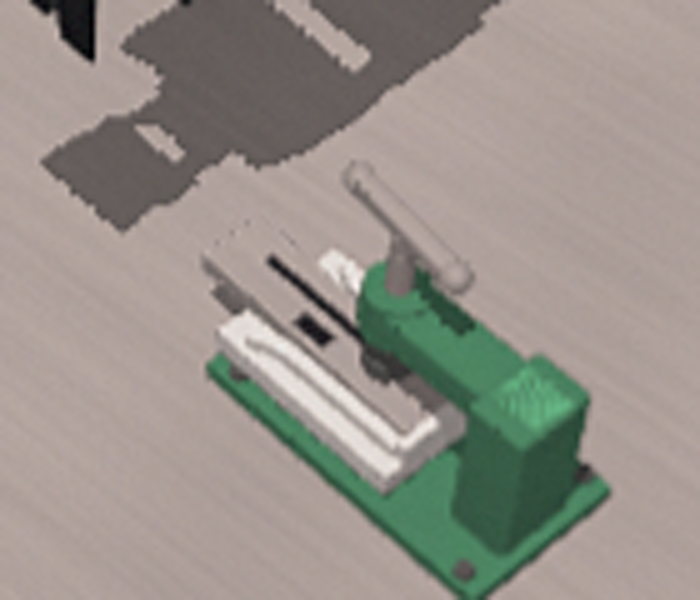

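The faceplate is between the rails with its end at the stop: inner end at crop (425,415), outer end sticking out at (235,245). The handle bar runs from (357,178) to (457,275). I'll turn the wrist to the far side of its range, so one grip covers the whole turn.

{"name": "jog_arm", "arguments": {
  "motion": [
    [0,0,-10.1,0,0,-6,60],
    [0,0,-10.1,0,0,-6,60],
    [0,0,-10.1,0,0,-6,60],
    [0,0,-10.1,0,0,-6,60],
    [0,0,-10.1,0,0,-6,60],
    [0,0,-10.1,0,0,0,60],
    [0,0,-10.1,0,0,0,60],
    [0,0,-10.1,0,0,0,60],
    [0,0,-10.1,0,0,0,60],
    [0,0,-10.1,0,0,0,60]
  ]
}}

```text
t: 12.15
eef_pos: [530.6, -11.4, 237.5]
tcp_rot: [3.141, -0.002, -3.046]
ft_force: [0.7, 0.5, -0.8]
opening: 0.634
grip_force: 0.0
```

{"name": "jog_arm", "arguments": {
  "motion": [
    [0,0,-10.1,0,0,0,60],
    [0,0,-10.1,0,0,0,60],
    [0,0,-10.1,0,0,0,60],
    [0,0,-10.1,0,0,0,60],
    [0,0,-10.1,0,0,0,60],
    [0,0,-10.1,0,0,0,60],
    [0,0,-10.1,0,0,0,60],
    [0,0,0,-50,7,0,60],
    [0,0,0,-50,7,0,60],
    [0,0,0,0,0,0,60]
  ]
}}

```text
t: 13.4
eef_pos: [545.6, 153.9, 213.8]
tcp_rot: [-3.097, -0.108, -1.902]
ft_force: [0.0, -1.3, -0.4]
opening: 0.63
grip_force: 0.0
```

```bash
python3 -c "
from h import *
rel([549.8,181,222],256.3);print(np.degrees(env.state()['joints']).round(1))"
```

```text
t 13.4 pos [545.6 153.9 213.8] rot [-177.44   -6.19 -108.99] F [ 0.  -1.3 -0.4] M [ 0.265 -0.058 -0.045] op 59.9
shift [-26.    4.4 -11.3] turn [-2.3 -6.3 -5.1]
[  11.4   29.2  101.8   -8.7   50.2 -144.2]
```

{"name": "jog_arm", "arguments": {
  "motion": [
    [0,0,0,0,0,0,60],
    [0,0,0,0,0,0,60]
  ]
}}

```text
t: 13.65
eef_pos: [545.9, 149.9, 215.5]
tcp_rot: [-3.095, -0.107, -1.908]
ft_force: [0.6, 0.2, 0.7]
opening: 0.632
grip_force: 0.0
```

```bash
python3 -c "
from h import *
rel([549.8,181,235],256.3);s=env.state();print(np.degrees(s['joints']).round(1),s['qvel'])
c=env.read_camera('scene');cv2.imwrite('pics/h1.png',cv2.resize(c['color'][200:370,290:490,::-1],None,fx=3,fy=3))"
```

```text
t 13.65 pos [545.9 149.9 215.5] rot [-177.33   -6.16 -109.32] F [0.6 0.2 0.7] M [ 0.186 -0.074  0.016] op 60.1
shift [-28.4   5.6 -23. ] turn [-2.4 -6.3 -5.5]
[  11.    29.   101.9   -8.7   50.3 -144.2] [-0.00504679 -0.00495245 -0.00186935  0.00182306  0.0003345   0.00232911]
```

View pics/h1.png

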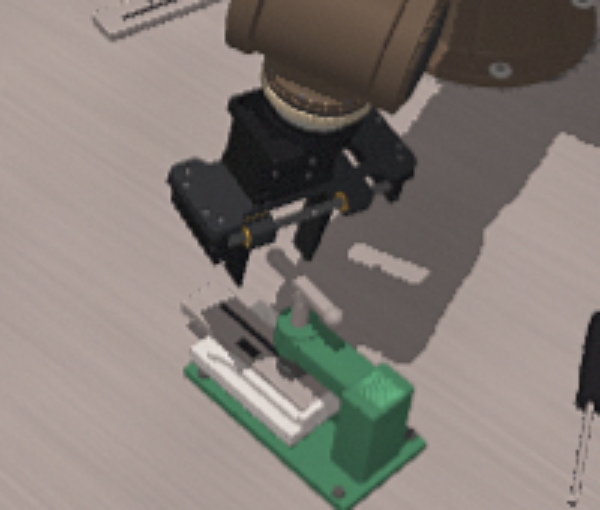

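The handle is untouched. The wrist limit tilted the tool because j1 was too small at that spot. I'll lift, move over the axis and straighten.

{"name": "jog_arm", "arguments": {
  "motion": [
    [0,0,0,0,0,-12,60],
    [0,0,0,0,0,-11,60],
    [0,0,0,-14,3,0,60],
    [0,0,0,-14.4,2.6,0,60],
    [-1.2,-3.2,-2.7,0,0,0,60],
    [-1.2,-3.1,-2.8,0,0,0,60],
    [0,0,0,0,0,0,60]
  ]
}}

```text
t: 14.58
eef_pos: [549.3, 185.2, 234.8]
tcp_rot: [-3.14, -0.004, -1.813]
ft_force: [-0.4, 0.6, -0.2]
opening: 0.63
grip_force: 0.0
```

```bash
python3 -c "
from h import *
rel([549.8,181,222],256.3);s=env.state();print(np.degrees(s['joints']).round(1))"
```

```text
t 14.575 pos [549.3 185.2 234.8] rot [-179.91   -0.25 -103.85] F [-0.4  0.6 -0.2] M [ 0.159 -0.032 -0.022] op 59.9
shift [ 3.9 -1.5 12.8] turn [-0.1 -0.2 -0.2]
[  12.2   28.2   99.5   -0.3   52.4 -153.7]
```

{"name": "jog_arm", "arguments": {
  "motion": [
    [-0.1,-0.2,-0.2,3.9,-1.5,0,40],
    [0,0,0,0,0,8,40],
    [0,0,0,0,0,8.3,40],
    [0,0,0,0,0,0,40]
  ]
}}

```text
t: 15.08
eef_pos: [549.0, 183.3, 217.9]
tcp_rot: [-3.14, -0.006, -1.813]
ft_force: [0.1, 0.2, -0.1]
opening: 0.426
grip_force: 0.0
```

```bash
python3 -c "
from h import *
rel([549.8,181,218.5],256.3)"
```

```text
t 15.075 pos [549.  183.3 217.9] rot [-179.92   -0.32 -103.89] F [ 0.1  0.2 -0.1] M [ 0.154 -0.041  0.064] op 40.5
shift [ 2.  -1.3 -0.6] turn [-0.1 -0.3 -0.2]
```

{"name": "jog_arm", "arguments": {
  "motion": [
    [0,0,0,0,0,0,20],
    [0,0,0,0,0,0,8],
    [0,0,0,0,0,0,8],
    [0,0,0,0,0,0,8]
  ]
}}

```text
t: 15.58
eef_pos: [550.5, 183.1, 219.2]
tcp_rot: [-3.135, -0.004, -1.813]
ft_force: [7.4, -2.8, -2.6]
opening: 0.124
grip_force: 30.0
```

```bash
python3 -c "
from h import *
rel([549.8,181,218.5],256.3)"
```

```text
t 15.575 pos [550.5 183.1 219.2] rot [-179.64   -0.24 -103.89] F [ 7.4 -2.8 -2.6] M [-0.254 -1.3    0.037] op 11.8
shift [2.2 0.1 0.7] turn [-0.4 -0.2 -0.2]
```

{"name": "jog_arm", "arguments": {
  "motion": [
    [0,0,0,0,0,0,25],
    [0,0,0,2,-1.5,0,25],
    [0,0,0,0,0,0,8],
    [0,0,0,0,0,0,8],
    [0,0,0,0,0,0,8]
  ]
}}

```text
t: 16.2
eef_pos: [550.4, 181.7, 219.0]
tcp_rot: [-3.137, -0.006, -1.814]
ft_force: [3.2, -1.6, -0.7]
opening: 0.121
grip_force: 30.0
```

```bash
python3 -c "
from h import *
rel([549.8,181,218.5],256.3)"
```

```text
t 16.2 pos [550.4 181.7 219. ] rot [-179.75   -0.34 -103.96] F [ 3.2 -1.6 -0.7] M [ 0.003 -0.589  0.038] op 11.5
shift [0.8 0.4 0.5] turn [-0.2 -0.3 -0.3]
```

{"name": "jog_arm", "arguments": {
  "motion": [
    [0,0,10,0,0,0.4,8],
    [0,0,10,0,0,0.5,8],
    [0,0,10,0,0,0.4,8],
    [0,0,10,0,0,0.4,8]
  ]
}}

```text
t: 16.7
eef_pos: [550.7, 181.5, 217.3]
tcp_rot: [-3.134, -0.001, -2.518]
ft_force: [6.8, -3.2, -2.8]
opening: 0.127
grip_force: 30.1
```

```bash
cat > m.py <<'E'
from h import *
s=env.state();print("t",s["t"],"yaw",np.degrees(s["tcp_rot"]).round(1),"M",np.round(s["moment"],3),"F",np.round(s["ft_force"],1),"pos",np.round(s["eef_pos"],1),"j6",np.degrees(s["joints"][5]).round(1),"tau6",np.round(s["tau"][5],3))
E
python3 m.py
```

```text
t 16.7 yaw [-1.795e+02 -1.000e-01 -1.442e+02] M [-0.38  -1.066  0.351] F [ 6.8 -3.2 -2.8] pos [550.7 181.5 217.3] j6 -113.5 tau6 -1.969
```

{"name": "jog_arm", "arguments": {
  "motion": [
    [0,0,0,0,0,0,8],
    [0,0,0,0,0,0,8]
  ]
}}

```text
t: 16.95
eef_pos: [550.7, 181.5, 217.2]
tcp_rot: [-3.134, -0.001, -2.513]
ft_force: [5.9, -3.2, -3.0]
opening: 0.124
grip_force: 30.0
```

```bash
python3 m.py
```

```text
t 16.95 yaw [-1.796e+02 -1.000e-01 -1.440e+02] M [-0.354 -0.984 -0.177] F [ 5.9 -3.2 -3. ] pos [550.7 181.5 217.2] j6 -113.8 tau6 -0.077
```

{"name": "jog_arm", "arguments": {
  "motion": [
    [0,0,10,0,0,0.4,8],
    [0,0,10,0,0,0.4,8]
  ]
}}

```text
t: 17.2
eef_pos: [550.8, 181.3, 216.4]
tcp_rot: [-3.133, 0.002, -2.867]
ft_force: [6.7, -4.1, -3.7]
opening: 0.121
grip_force: 30.1
```

```bash
python3 m.py
```

```text
t 17.2 yaw [-1.795e+02  1.000e-01 -1.642e+02] M [-0.713 -1.277  0.276] F [ 6.7 -4.1 -3.7] pos [550.8 181.3 216.4] j6 -93.5 tau6 -2.006
```

{"name": "jog_arm", "arguments": {
  "motion": [
    [0,0,10,0,0,0.4,8],
    [0,0,10,0,0,0.5,8]
  ]
}}

```text
t: 17.45
eef_pos: [550.9, 181.1, 215.5]
tcp_rot: [-3.134, 0.004, 3.068]
ft_force: [5.7, -6.7, -2.4]
opening: 0.125
grip_force: 30.1
```

```bash
python3 m.py
```

```text
t 17.45 yaw [-179.6    0.2  175.8] M [-1.097 -1.117  0.339] F [ 5.7 -6.7 -2.4] pos [550.9 181.1 215.5] j6 -73.5 tau6 -1.969
```

{"name": "jog_arm", "arguments": {
  "motion": [
    [0,0,10,0,0,0.4,8],
    [0,0,10,0,0,0.5,8]
  ]
}}

```text
t: 17.7
eef_pos: [550.8, 180.9, 214.6]
tcp_rot: [-3.135, 0.007, 2.719]
ft_force: [5.5, -8.3, -1.6]
opening: 0.124
grip_force: 30.1
```

```bash
python3 m.py
```

```text
t 17.7 yaw [-179.6    0.4  155.8] M [-1.37  -1.142  0.323] F [ 5.5 -8.3 -1.6] pos [550.8 180.9 214.6] j6 -53.5 tau6 -1.973
```

{"name": "jog_arm", "arguments": {
  "motion": [
    [0,0,10,-1.2,-0.7,0.4,8],
    [0,0,10,0,0,0.4,8]
  ]
}}

```text
t: 17.95
eef_pos: [551.0, 180.4, 213.8]
tcp_rot: [-3.138, 0.006, 2.369]
ft_force: [1.3, -2.5, -0.3]
opening: 0.122
grip_force: 30.1
```

```bash
python3 m.py
```

```text
t 17.95 yaw [-179.8    0.4  135.7] M [-0.403 -0.323  0.331] F [ 1.3 -2.5 -0.3] pos [551.  180.4 213.8] j6 -33.6 tau6 -1.954
```

{"name": "jog_arm", "arguments": {
  "motion": [
    [0,0,10,0,0,0.4,8],
    [0,0,10,0,0,0.5,8]
  ]
}}

```text
t: 18.2
eef_pos: [550.8, 180.3, 213.0]
tcp_rot: [-3.14, 0.008, 2.02]
ft_force: [-0.7, -4.3, 2.5]
opening: 0.122
grip_force: 30.2
```

```bash
python3 m.py
```

```text
t 18.2 yaw [-179.9    0.4  115.8] M [-0.69  -0.04   0.451] F [-0.7 -4.3  2.5] pos [550.8 180.3 213. ] j6 -13.6 tau6 -1.881
```

{"name": "jog_arm", "arguments": {
  "motion": [
    [0,0,10,0,0,0.4,8],
    [0,0,10,0,0,0.4,8]
  ]
}}

```text
t: 18.45
eef_pos: [550.6, 180.2, 212.3]
tcp_rot: [3.141, 0.008, 1.672]
ft_force: [-0.6, -3.8, 2.7]
opening: 0.122
grip_force: 30.3
```

```bash
python3 m.py
```

```text
t 18.45 yaw [180.    0.4  95.8] M [-0.756  0.198  0.46 ] F [-0.6 -3.8  2.7] pos [550.6 180.2 212.3] j6 6.4 tau6 -1.818
```

{"name": "jog_arm", "arguments": {
  "motion": [
    [0,0,7,0,0,0.3,8],
    [0,0,7,0,0,0.3,8]
  ]
}}

```text
t: 18.7
eef_pos: [550.4, 180.2, 211.7]
tcp_rot: [3.14, 0.008, 1.429]
ft_force: [-2.5, -4.9, 4.9]
opening: 0.129
grip_force: 30.4
```

```bash
python3 m.py
```

```text
t 18.7 yaw [179.9   0.4  81.9] M [-0.658  0.377  0.507] F [-2.5 -4.9  4.9] pos [550.4 180.2 211.7] j6 20.3 tau6 -1.076
```

{"name": "jog_arm", "arguments": {
  "motion": [
    [0,0,0,0,0,0,8],
    [0,0,0,0,0,0,8]
  ]
}}

```text
t: 18.95
eef_pos: [550.4, 180.2, 211.7]
tcp_rot: [3.14, 0.007, 1.435]
ft_force: [-2.5, -4.9, 3.8]
opening: 0.123
grip_force: 30.1
```

```bash
python3 m.py
```

```text
t 18.95 yaw [179.9   0.4  82.2] M [-0.795  0.429  0.417] F [-2.5 -4.9  3.8] pos [550.4 180.2 211.7] j6 19.9 tau6 0.398
```

{"name": "jog_arm", "arguments": {
  "motion": [
    [0,0,0,0,0,0,40],
    [0,0,0,0,0,0,40],
    [0,0,0,0,0,0,40],
    [0,0,0,0,0,-15,40],
    [0,0,0,0,0,-30,40],
    [0,0,0,0,0,-40,40],
    [0,0,0,-40,0,0,40],
    [0,0,0,-50,0,0,40],
    [0,0,0,-50,0,0,40],
    [0,0,0,0,0,0,40]
  ]
}}

```text
t: 20.2
eef_pos: [531.1, 40.1, 298.6]
tcp_rot: [3.138, 0.007, 1.429]
ft_force: [-0.1, -0.2, -1.0]
opening: 0.422
grip_force: 0.0
```

```bash
python3 - <<'E'
from h import *
c=env.read_camera("scene");cv2.imwrite('pics/end.png',cv2.resize(c['color'][250:370,310:450,::-1],None,fx=4,fy=4,interpolation=cv2.INTER_CUBIC))
W=cloud(c)
m=(abs(W[...,0]-548)<60)&(abs(W[...,1]-181)<60)&(W[...,2]>122)&(W[...,2]<170)
print(cv2.minAreaRect(W[m][:,:2].astype(np.float32)),np.median(W[m][:,2]))
E
python3 m.py
```

```text
((551.0291137695312, 182.44656372070312), (83.74364471435547, 15.737441062927246), 83.84752655029297) 140.94972105422073
t 20.25 yaw [179.8   0.4  81.9] M [-0.    -0.097 -0.006] F [-0.2 -1.   0.6] pos [531.4  41.5 298.5] j6 5.8 tau6 -0.248
```

View pics/end.png

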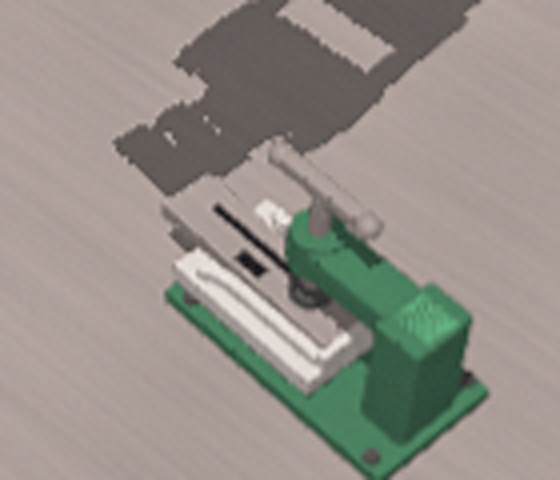

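The faceplate is still home, its inner end at (345,335). The shoe is down on it at (307,292), and the handle is free at bar yaw about 83°, where I left it. Handing in.

```bash
python3 -c "
from cell import env
print(env.job_done())"
```

```text
the job is handed in; nothing more can be done
None
```

The faceplate is home against the stop, clamped about 0.2 N m above the running moment (roughly 80 N, inferred from torque and turn angle), released and handed in at about 20 s; no verdict was returned.

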